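# Reset the filter timer under the push-latch flap

### The job

Reset the fume extractor's filter timer: press the orange flap on the white control unit so that it pops fully open, push the green button under it all the way down with a fingertip, then swing the flap down and press it again until it latches shut. Do not press the red button, and do not lift or shift anything lying about; nothing needs to be grasped. Finish with the flap latched and the hand clear.

Things in the scene. Friction and masses are not known exactly. Their poses are not given: they have to be found in the camera images.
- unit: Fixed white control unit, 170 (x) x 280 (y) x 60 mm high. Origin: centre of its underside, on the bench. x points from its front (blue display, keys) to its back (black connectors); y along the flap's hinge; z up. A well in its deck (x -26 to 40 mm, y -59 to 59 mm, 21 mm deep) holds two buttons under the orange flap.
- flap (a joint): Angle (rad) of the orange flap. 0: latched, level, top 14.5 mm above the deck. -0.15: pressed fully in (7.6 mm at the ribs). 1.3: open against its stop. Push-push latch: press in beyond -0.10 and let go; if it was latched it springs open in about 1 s, if it was swung down from open it stays at 0. Pressing takes about 2.5 N at the ribs; closing 1 N at first, rising to 2.5 N.
- flap_hinge (a point): Middle of the flap's hinge axis, in mid-thickness of its plate: 45 mm behind the unit's centre (its +x), 72 mm above the bench. The axis runs along the unit's y. The flap reaches 66 mm from the axis to its free edge (front), is 110 mm wide and 5 mm thick, with a lip 8 mm deep below its edges.
- flap_press (a point): Point to press: on the flap's upper (outer) face at its black ribs, middle of its width, 51 mm from the hinge axis, 15 mm from the free edge. Moves with the flap. The flap open at 1.3 rad stands nearly upright, its free edge 64 mm above the axis and 18 mm to the front of it.
- green_button (a joint): Travel (m) of the green timer-reset button: 0 = up, 0.005 = fully down; springs back; about 5 N when fully down.
- green_button_top (a point): Centre of the green button's top (round, 22 mm across, black collar 38 mm across), level with the deck, 60 mm above the bench when up. It is 6 mm to the front of the unit's centre and 30 mm to one side; the side changes from start to start. The hinge axis is 51 mm behind it; the open flap's lip about 25 mm behind it and higher.
- red_button (a joint): Travel (m) of the red button, same kind: 0 = up, 0.005 = fully down. Not to be pressed.
- red_button_top (a point): Centre of the top face of the red button, as the green one, 60 mm beside it.
- flux_jar: Loose flux jar with a green cap, 38 mm across, 36 mm high, standing on the unit's deck beside the flap. Origin: centre of its underside. Leave alone.
- tape_roll: Loose yellow tape roll lying flat, 52 mm across, 18 mm high. Origin: centre of its underside. Leave alone.
- screwdriver: Loose screwdriver, 150 mm long, lying on the bench along its x axis. Leave alone.
- screw_tray: Loose white divided tray 90 x 70 x 22 mm. Origin: centre of its underside. Leave alone.
- phone_board: Loose blue circuit board 65 x 130 x 7 mm lying flat. Origin: centre of its underside. Leave alone.
- marker: Loose black marker pen with a red cap, 135 mm long, 17 mm across, lying along its x axis. Leave alone.

How it is judged:
On the way, in this order (a step that is already met when the one before it is completed fails the run):
1. the flap has popped fully open (value of joint flap above 1.15 rad), for 0.2 s.
2. the green button is pushed down while the flap is open (value of joint green_button above 0.004 m and value of joint flap above 0.8 rad), for 0.05 s.
3. the flap is swung down shut with the green button up again (value of joint flap below 0.06 rad and value of joint green_button below 0.001 m), for 0.1 s.
At the end, for the whole second after the job is handed in: The flap stays latched shut by itself (angle between -0.04 and 0.05 rad, at rest), both buttons are up, and nothing else has been moved more than 20 mm (value of joint flap between -0.04 and 0.05 rad and velocity of joint flap between -0.1 and 0.1 rad/s and value of joint each of green_button, red_button below 0.001 m); the robot touches nothing.
It fails at once if the red button is pressed (more than 2 mm) (value of joint red_button above 0.002 m).
It fails at once if a loose thing on the bench or on the unit is lifted, carried or shifted by more than 20 mm (distance of any of flux_jar, tape_roll, screwdriver, screw_tray, phone_board, marker from where it was at the start of the episode above 0.02 m).
It also fails if it takes over 48 s, if anything falls off the work surface, if the arm or the gripper's body presses on something with over 40 N, if the wrist force passes 120 N, or if a joint passes its speed limit or range.

### The arm

A 6-joint arm with a two-finger parallel gripper is mounted at the origin on the work surface. World frame = base frame: x ahead of the robot, y to its left, z up, the work surface at z = 0. Lengths are in m, angles in rad, forces in N, time in s.
With the tool pointing down it reaches from about 0.4 to 0.825 m from the base axis. Payload 7 kg.
Tool frame: the origin (TCP) lies between the finger pads; the fingertips stand 25 mm ahead of it and the grasp point (between the pads) lies 6 mm ahead of it (arm.tip_extent is the z of the fingertips in the tool frame, in m); z points along the fingers, x is the direction in which the jaws open and shut, and the axes are right-handed (so a half turn about z gives the same grasp; the last joint's range is limited). The gripper opens to 88 mm and grips with 3 to 60 N. Pads are 19 mm wide; open, the fingers measure 130 mm over their backs; the gripper's body (78 mm by 193 mm) begins 47 mm behind the grasp point.
Start: joints at [1.595, 0.359, 0.012, 0, -1.224, -0.288], TCP at [0.176, 0.652, 0.252] pointing down, gripper open.
Joint ranges: [-3.07, 3.07], [-1.43, 2.12], [-1.02, 1.25], [-3.03, 1.67], [-3.05, -0], [-3.03, 3.03]. Speed limits (rad/s): [2.39, 2.39, 3.01, 3.14, 3.14, 3.14].

### API

Orientations are given as [roll, pitch, yaw] about the fixed x, y, z axes, in that order (R = Rz(yaw) Ry(pitch) Rx(roll)).
In Python, from station import monitor, grab_frame, job_done, arm gives the robot as it stands.
- The arm moves only by the shell command python3 -m jog 'ROWS' [FORCE]. ROWS is JSON, a list that holds one entry, the list of rows, each a list of 7 numbers: the shift along the world's x, y, z in m, then the turn, a rotation vector about the world's x, y, z in rad, then the opening, from 0 (shut) to 1 (fully open). In form: [[[dx, dy, dz, ax, ay, az, claw], ...]]. A call has 1 to 20 rows; each row shifts and turns the commanded pose from where the row before left it; what a row does not reach is not made up. A row lasts 1/8 s, in which the tool goes at most 62.5 mm and 10.7 degrees, less where a joint would pass 70% of its speed; a pose out of reach is approached as far as the arm can. A call is refused whole if a number of a shift passes 0.0625 or a number of a turn 0.188, either way. A call with a gripper value outside its range is refused whole. The fingers move at their own pace and stop on an object; FORCE is the grip in N (left out, the last holds). Time passes only in rows, so rows that do not move let the fingers close. It gives the time, the measured TCP pose, the force and the opening at its end, in the units of the state.
- monitor.get_state(): the state, without advancing time (a new reading comes with each control period).
- grab_frame(name): name is "side" or "top"; returns a dict with "pixels" (384x512x3 uint8, red, green, blue), "K" (3x3 intrinsics, pixels), "view" (4x4, takes a point from world to camera coordinates). Camera axes: x right, y down, z forward; pixel columns grow to the right and rows downward; lengths in m; the calibration is good to about 2 mm. A picture is of the moment at which its call begins. There is no depth.
- job_done(): hands the job in, once; it reports no verdict.
The state is a dict: "t": time; "q": joint angles; "qd": joint speeds; "joint_efforts": joint torques, N m; "eef_pos": TCP position; "ee_rot": TCP orientation; "force": force on the tool from outside, world axes, zero at the start; "moment": the same for the moment, N m; "width": finger opening in m.
Only numpy, scipy, OpenCV 4.12 (cv2) and the standard library are available. Lean on these libraries where they do the work, as an engineer would, in place of code of your own. Each camera call takes 0.05 s, during which the arm holds its last target.

## Working session

There is one attempt and no reset: what is moved stays moved. The work goes in short steps, Python scripts to look and compute and a shell command to move; the robot and the scene stay as the last step left them, time stands still between calls to the robot, and variables do not carry over. Pictures are saved under pics/ and viewed, and the job is handed in when it is done.

```bash
mkdir -p pics; ls; cat > h.py <<'E'
import numpy as np, cv2, json
from station import monitor, grab_frame, job_done, arm
def snap(n,fn):
    f=grab_frame(n); cv2.imwrite('pics/'+fn,cv2.cvtColor(f['pixels'],cv2.COLOR_RGB2BGR)); np.savez('pics/'+fn[:-4]+'.npz',**f); return f
def ray(f,uv):
    K=np.array(f['K']);V=np.array(f['view']);R=V[:3,:3];c=-R.T@V[:3,3]
    d=R.T@np.linalg.inv(K)@np.array([uv[0],uv[1],1.]); return c,d/np.linalg.norm(d)
def onz(f,uv,z):
    c,d=ray(f,uv); return c+d*(z-c[2])/d[2]
def proj(f,p):
    V=np.array(f['view']);q=V[:3,:3]@np.array(p)+V[:3,3];u=np.array(f['K'])@q;return u[:2]/u[2]
E
python3 - <<'E'
from h import *
a=snap('side','s0.png');b=snap('top','t0.png')
print(monitor.get_state()); print(arm.tip_extent)
for f in(a,b): print(ray(f,(256,192)))
E
```

```text
pics
{'t': 0.1, 'q': array([ 1.59509679e+00,  3.59294894e-01,  1.11812744e-02, -2.88501164e-04,
       -1.22410498e+00, -2.88115400e-01]), 'qd': array([ 4.83471905e-04, -1.68463294e-03,  3.06993637e-03,  9.02016234e-05,
        2.32755479e-03, -8.17943032e-04]), 'joint_efforts': array([-2.60606379e-03, -5.84161770e+01,  2.93751740e+01,  7.01544106e+00,
        1.01287241e-02, -5.61760328e-05]), 'eef_pos': array([0.17593155, 0.6512695 , 0.25074654]), 'ee_rot': array([-3.14144854e+00, -1.44071751e-03, -1.83470959e+00]), 'force': array([-0.82609715,  0.22587205, -0.34010514]), 'moment': array([0.01029116, 0.02579596, 0.01395072]), 'width': 0.08755736746889564}
0.025
(array([ 0.36546785, -0.44897546,  0.60248616]), array([ 0.27940206,  0.65986022, -0.69750913]))
(array([0.45966616, 0.07508558, 0.9620083 ]), array([ 0.13904927, -0.00202533, -0.99028339]))
```

View pics/s0.png

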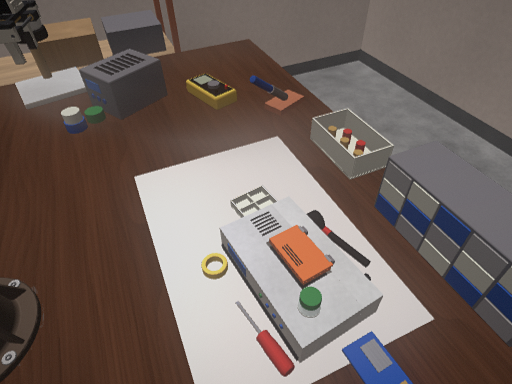

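View pics/t0.png

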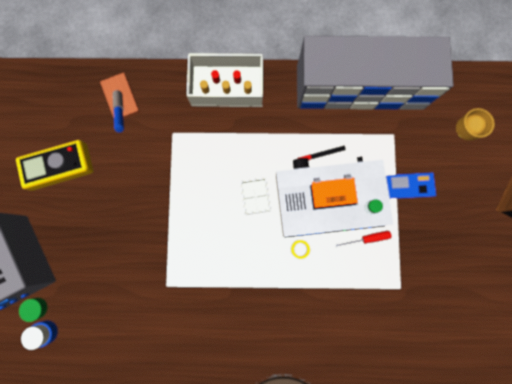

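Top view: unit at about (335,197), its ribs and display toward the robot (image bottom), flap at (334,193), jar at (375,206). Side view: flap at (300,253), jar at (310,300). Next I'll measure the flap and the unit.

```bash
python3 - <<'E'
from h import *
for n in('t0','s0'):
    f=np.load(f'pics/{n}.npz'); hsv=cv2.cvtColor(f['pixels'],cv2.COLOR_RGB2HSV)
    m=cv2.inRange(hsv,(4,180,120),(16,255,255))
    nn,l,st,ce=cv2.connectedComponentsWithStats(m)
    R=(270,370,160,230) if n=='t0' else (255,345,210,300)
    ok=[i for i in range(1,nn) if R[0]<ce[i][0]<R[1] and R[2]<ce[i][1]<R[3] and st[i,4]>100]
    print(n,[(ce[i],st[i]) for i in ok])
    mm=np.isin(l,ok).astype(np.uint8)
    c=max(cv2.findContours(mm,0,cv2.CHAIN_APPROX_NONE)[0],key=cv2.contourArea)
    h=cv2.convexHull(c)
    ap=cv2.approxPolyDP(h,4,True).reshape(-1,2)
    for p in ap: print(p,onz(f,p,.0745).round(4))
    r=cv2.minAreaRect(c);print(r)
    if n=='t0':
        P=np.array([onz(f,p,.0745) for p in cv2.boxPoints(r)]);print(P.round(4),P.mean(0));print([np.linalg.norm(P[i]-P[i-1]).round(4) for i in range(4)])
    x0,y0=(255,130) if n=='t0' else (200,180)
    cv2.imwrite(f'pics/{n}z.png',cv2.resize(cv2.cvtColor(f['pixels'],cv2.COLOR_RGB2BGR)[y0:y0+(135 if n=='t0' else 150),x0:x0+(180 if n=='t0' else 200)],None,fx=4,fy=4,interpolation=cv2.INTER_CUBIC))
E
```

```text
t0 [(array([333.63550519, 192.96506138]), array([ 312,  179,   45,   29, 1059], dtype=int32))]
[353 179] [ 0.62   -0.1736  0.0745]
[356 202] [ 0.5611 -0.1796  0.0745]
[314 206] [ 0.5499 -0.0734  0.0745]
[313 183] [ 0.6087 -0.0716  0.0745]
((333.68603515625, 192.8310546875), (25.06244659423828, 42.8807373046875), 83.2901611328125)
[[ 0.609  -0.0663  0.0745]
 [ 0.6229 -0.175   0.0745]
 [ 0.5591 -0.1806  0.0745]
 [ 0.5454 -0.073   0.0745]] [ 0.58410103 -0.1237182   0.0745    ]
[np.float64(0.0639), np.float64(0.1095), np.float64(0.064), np.float64(0.1085)]
s0 []Traceback (most recent call last):
  File "<stdin>", line 10, in <module>
ValueError: max() iterable argument is empty
```

```bash
sleep 0
```

```text
(no output)
```

View pics/t0z.png

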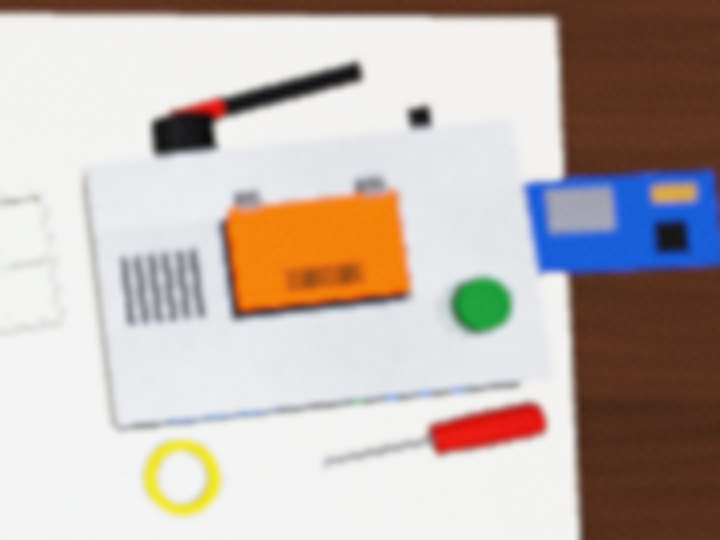

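```bash
python3 - <<'E'
from h import *
f=np.load('pics/s0.npz'); hsv=cv2.cvtColor(f['pixels'],cv2.COLOR_RGB2HSV)
print(hsv[240:244,290:294].reshape(-1,3)[:4])
m=cv2.inRange(hsv,(3,190,150),(14,255,255)); m[:210]=0;m[290:]=0;m[:,:255]=0;m[:,340:]=0
c=max(cv2.findContours(m,0,cv2.CHAIN_APPROX_NONE)[0],key=cv2.contourArea)
ap=cv2.approxPolyDP(cv2.convexHull(c),3,True).reshape(-1,2)
for p in ap: print(p,onz(f,p,.0745).round(4))
# predicted model points in both views
t=np.load('pics/t0.npz'); yaw=.123;
X=np.array([np.cos(yaw),np.sin(yaw),0]);Y=np.array([-X[1],X[0],0]);O=np.array([.584,-.1237,0])-X*.012
print('unit origin',O)
for n,g in(('s0',f),('t0',t)):
    im=cv2.cvtColor(g['pixels'],cv2.COLOR_RGB2BGR); S=4; x0,y0,w,h=(255,130,180,135) if n=='t0' else (200,190,200,150)
    im=cv2.resize(im[y0:y0+h,x0:x0+w],None,fx=S,fy=S,interpolation=cv2.INTER_CUBIC)
    pts=[(sx,sy,.0745) for sx in(-.021,.045) for sy in(-.055,.055)]+[(sx,sy,.06) for sx in(-.085,.085) for sy in(-.14,.14)]+[(-.006,0,.0745)]
    for a,b,z in pts:
        u=proj(g,O+X*a+Y*b+[0,0,z]); cv2.circle(im,tuple(int(round(v)) for v in ((u-[x0,y0]+.5)*S-.5)),3,(255,0,255),-1)
    cv2.imwrite(f'pics/{n}z2.png',im)
E
```

```text
[[ 10 162 212]
 [ 10 161 214]
 [ 10 161 214]
 [  9 162 214]]Traceback (most recent call last):
  File "<stdin>", line 5, in <module>
ValueError: max() iterable argument is empty
```

```bash
sleep 1
python3 - <<'E'
from h import *
f=np.load('pics/s0.npz'); hsv=cv2.cvtColor(f['pixels'],cv2.COLOR_RGB2HSV)
m=cv2.inRange(hsv,(3,120,190),(16,255,255)); m[:210]=0;m[290:]=0;m[:,:255]=0;m[:,340:]=0
c=max(cv2.findContours(m,0,cv2.CHAIN_APPROX_NONE)[0],key=cv2.contourArea)
ap=cv2.approxPolyDP(cv2.convexHull(c),3,True).reshape(-1,2)
for p in ap: print(p,onz(f,p,.0745).round(4))
t=np.load('pics/t0.npz'); yaw=.123;
X=np.array([np.cos(yaw),np.sin(yaw),0]);Y=np.array([-X[1],X[0],0]);O=np.array([.584,-.1237,0])-X*.012
print('unit origin',O)
for n,g in(('s0',f),('t0',t)):
    im=cv2.cvtColor(g['pixels'],cv2.COLOR_RGB2BGR); S=4; x0,y0,w,h=(255,130,180,135) if n=='t0' else (200,190,200,150)
    im=cv2.resize(im[y0:y0+h,x0:x0+w],None,fx=S,fy=S,interpolation=cv2.INTER_CUBIC)
    pts=[(sx,sy,.0745) for sx in(-.021,.045) for sy in(-.055,.055)]+[(sx,sy,.06) for sx in(-.085,.085) for sy in(-.14,.14)]+[(-.006,0,.0745)]
    for a,b,z in pts:
        u=proj(g,O+X*a+Y*b+[0,0,z]); cv2.circle(im,tuple(int(round(v)) for v in ((u-[x0,y0]+.5)*S-.5)),3,(255,0,255),-1)
    cv2.imwrite(f'pics/{n}z2.png',im)
E
```

```text
[296 225] [ 0.6099 -0.0684  0.0745]
[332 264] [ 0.6238 -0.175   0.0745]
[304 280] [ 0.5627 -0.1821  0.0745]
[270 239] [ 0.5485 -0.0778  0.0745]
unit origin [ 0.57209066 -0.12517228  0.        ]
```

View pics/s0z2.png

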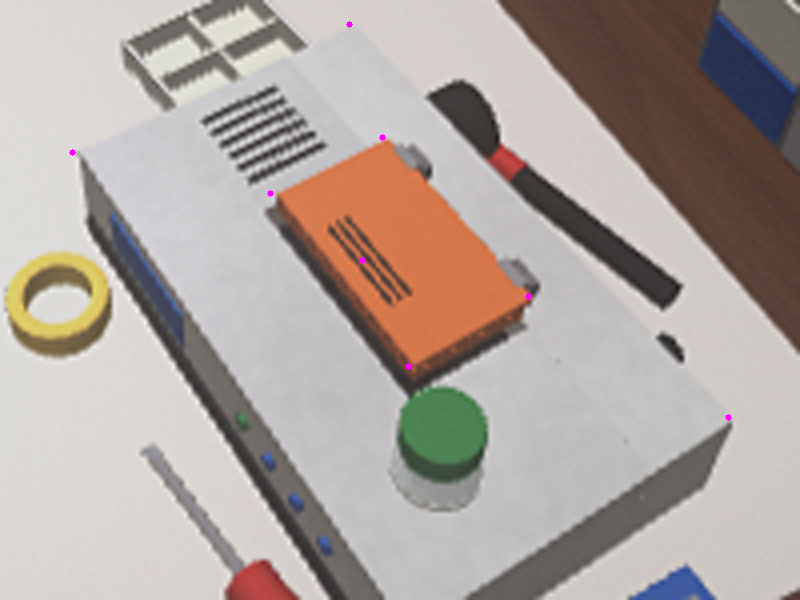

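View pics/t0z2.png

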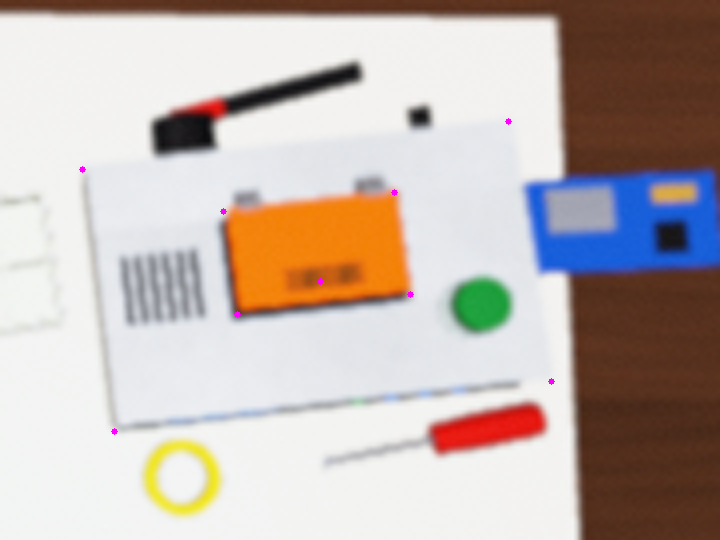

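Both views agree to about 2 mm. The flap centre is about (0.585,-0.125) at z 0.0745, measured at 66 x 110 mm, with yaw about 0.12. The unit origin is therefore about (0.573,-0.1265) and flap_press about (0.567,-0.127). I'll transfer with the fingers shut and the jaw axis along the hinge.

```bash
python3 -m jog '[[[0.0244,-0.0486,0,0,0,-0.1723,0],[0.0244,-0.0486,0,0,0,-0.1723,0],[0.0244,-0.0486,0,0,0,-0.1723,0],[0.0244,-0.0486,0,0,0,-0.1723,0],[0.0244,-0.0486,0,0,0,-0.1723,0],[0.0244,-0.0486,0,0,0,-0.1723,0],[0.0244,-0.0486,0,0,0,-0.1723,0],[0.0244,-0.0486,0,0,0,-0.1723,0],[0.0244,-0.0486,0,0,0,-0.1723,0],[0.0244,-0.0486,0,0,0,-0.1723,0],[0.0244,-0.0486,0,0,0,-0.1723,0],[0.0244,-0.0486,0,0,0,-0.1723,0],[0.0244,-0.0486,0,0,0,-0.1723,0],[0.0244,-0.0486,0,0,0,-0.1723,0],[0.0244,-0.0486,0,0,0,-0.1723,0],[0.0244,-0.0486,0,0,0,-0.1723,0],[0,0,0,0,0,0,0]]]' 10; python3 - <<'E'
from h import *
snap('side','s1.png');snap('top','t1.png');s=monitor.get_state();print(s['q'],s['eef_pos'],s['ee_rot'],s['force'])
E
```

```text
t: 2.22
eef_pos: [0.567, -0.129, 0.2502]
ee_rot: [-3.139, 0.0, 1.685]
force: [-0.2, 0.8, -0.1]
width: 0.0003
[ 1.16858609e-01  2.04994560e-01 -2.03088412e-01 -3.73821889e-04
 -1.16426598e+00 -1.56743524e+00] [ 0.56603178 -0.1265466   0.25071752] [-3.14004117e+00 -3.48341488e-04  1.69086766e+00] [-0.42763418  0.60793653 -0.05819088]
```

View side.

View pics/s1.png

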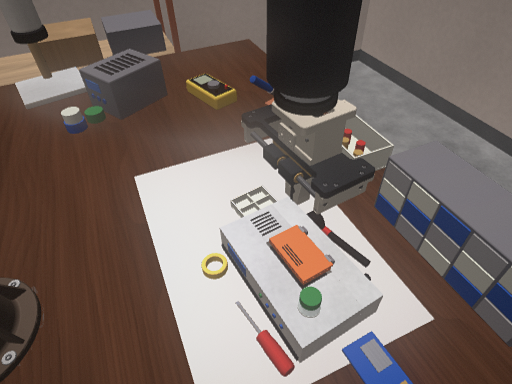

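The hand is above the flap with the fingers shut, tips at about (298,203). Next, descend to just above the ribs.

```bash
python3 -m jog '[[[0,0,-0.048,0,0,0,0],[0,0,-0.048,0,0,0,0],[0,0,-0.04,0,0,0,0],[0,0,-0.004,0,0,0,0],[0,0,0,0,0,0,0]]]'; python3 - <<'E'
from h import *
f=snap('side','s2.png');s=monitor.get_state();print(s['eef_pos'],s['force'])
im=cv2.cvtColor(f['pixels'],cv2.COLOR_RGB2BGR);cv2.imwrite('pics/s2z.png',cv2.resize(im[160:310,200:400],None,fx=4,fy=4,interpolation=cv2.INTER_CUBIC))
E
```

```text
t: 2.95
eef_pos: [0.5671, -0.1253, 0.1129]
ee_rot: [3.14, 0.0, 1.694]
force: [0.7, 0.7, 1.2]
width: 0.0005
[ 0.56756396 -0.12542875  0.11347878] [-0.85415967 -0.26240357 -0.46407298]
```

```bash
sleep 0
```

```text
(no output)
```

View pics/s2z.png

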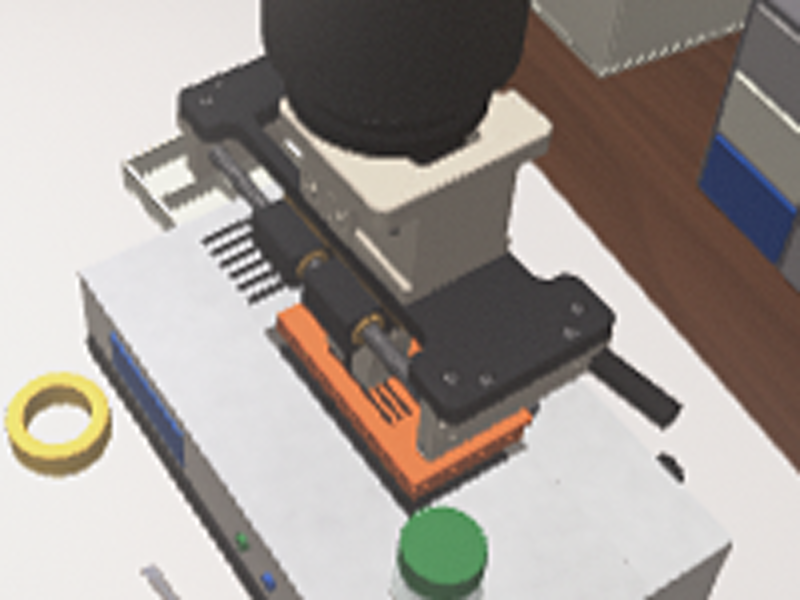

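The tips stand over the ribs, about 14 mm above the flap. Press now.

```bash
python3 -m jog '[[[0,0,-0.010,0,0,0,0],[0,0,-0.005,0,0,0,0],[0,0,-0.004,0,0,0,0],[0,0,-0.002,0,0,0,0],[0,0,0,0,0,0,0],[0,0,0,0,0,0,0]]]'
```

```text
t: 3.75
eef_pos: [0.5673, -0.1259, 0.0926]
ee_rot: [3.139, 0.001, 1.693]
force: [-4.3, 3.9, 15.7]
width: 0.0006
```

Tip at z 0.0676 with about 16 N, so the flap is against its stop. Retreat fast, up and to the front.

```bash
python3 -m jog '[[[0,0,0.04,0,0,0,0],[-0.03,-0.003,0.05,0,0,0,0],[-0.03,-0.003,0.05,0,0,0,0],[-0.03,-0.003,0.02,0,0,0,0],[-0.03,-0.003,0,0,0,0,0],[0,0,0,0,0,0,0],[0,0,0,0,0,0,0],[0,0,0,0,0,0,0],[0,0,0,0,0,0,0],[0,0,0,0,0,0,0]]]'; python3 - <<'E'
from h import *
for n in('side','top'):
    f=snap(n,n[0]+'3.png')
    im=cv2.cvtColor(f['pixels'],cv2.COLOR_RGB2BGR);x0,y0=(200,160) if n=='side' else (240,120)
    cv2.imwrite('pics/'+n[0]+'3z.png',cv2.resize(im[y0:y0+150,x0:x0+200],None,fx=4,fy=4,interpolation=cv2.INTER_CUBIC))
E
```

```text
t: 5.0
eef_pos: [0.4466, -0.1379, 0.2502]
ee_rot: [-3.141, 0.0, 1.692]
force: [0.1, -0.5, -1.1]
width: 0.0005
```

```bash
sleep 0
```

```text
(no output)
```

View pics/s3z.png

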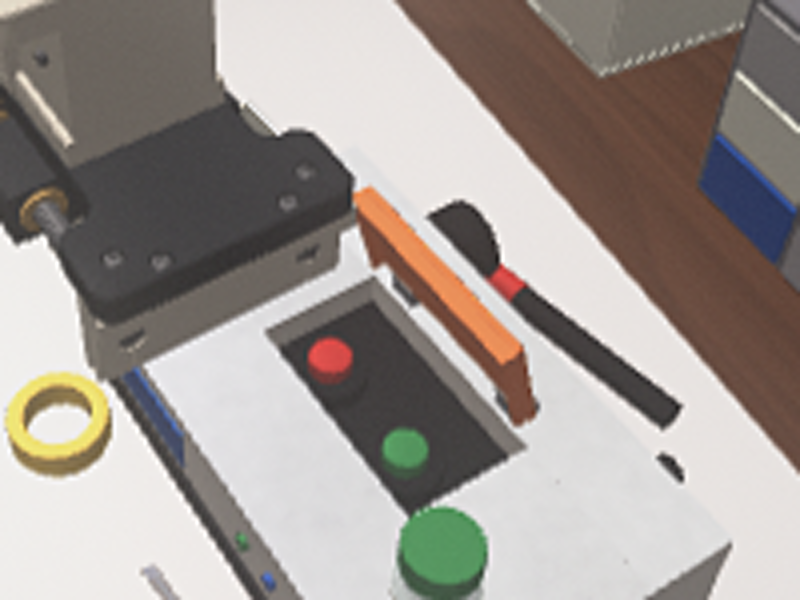

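View pics/t3z.png

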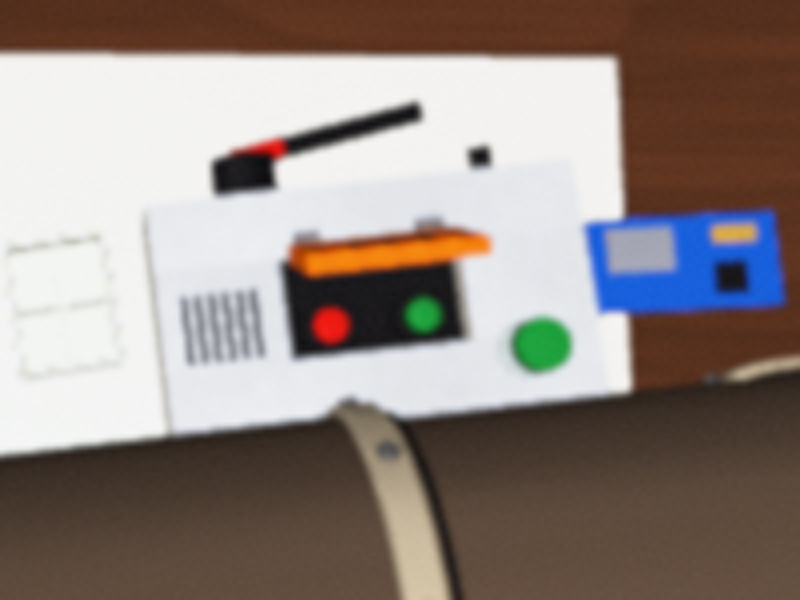

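The flap stands open. In the side crop the green button is at (405,448) and the red at (330,358). Green is on the jar side (-y), so I'll measure the buttons and the jar.

```bash
python3 - <<'E'
from h import *
for n in('s3','t3'):
    f=np.load(f'pics/{n}.npz'); hsv=cv2.cvtColor(f['pixels'],cv2.COLOR_RGB2HSV)
    x0,y0=(200,160) if n=='s3' else (240,120)
    for nm,lo,hi in(('green',(45,90,60),(85,255,255)),('red',(0,150,120),(3,255,255)),('red2',(174,150,120),(180,255,255))):
        m=cv2.inRange(hsv,lo,hi)
        k,l,st,ce=cv2.connectedComponentsWithStats(m)
        for i in range(1,k):
            if st[i,4]>20 and x0<ce[i][0]<x0+200 and y0<ce[i][1]<y0+150: print(n,nm,ce[i].round(1),st[i],'z60',onz(f,ce[i],.06).round(4),'z96',onz(f,ce[i],.096).round(4))
yaw=.121
X=np.array([np.cos(yaw),np.sin(yaw),0]);Y=np.array([-X[1],X[0],0]);O=np.array([.573,-.1265,0])
print('pred',O-X*.006-Y*.03,O-X*.006+Y*.03)
E
```

```text
s3 green [300.8 271.8] [296 267  11  10  84] z60 [ 0.5712 -0.1577  0.06  ] z96 [ 0.5576 -0.177   0.096 ]
s3 green [310.4 296.1] [300 287  22  19 320] z60 [ 0.5623 -0.2063  0.06  ] z96 [ 0.5493 -0.2224  0.096 ]
s3 red [326.4 230.2] [323 226   8   9  37] z60 [ 0.6646 -0.0955  0.06  ] z96 [ 0.6448 -0.1189  0.096 ]
s3 red [282.1 248.6] [277 245  11   8  73] z60 [ 0.5643 -0.0981  0.06  ] z96 [ 0.5511 -0.1214  0.096 ]
t3 green [345.4 198.3] [341 194  10  10  77] z60 [ 0.5722 -0.1569  0.06  ] z96 [ 0.5677 -0.1476  0.096 ]
t3 green [375.1 205.8] [368 200  15  13 146] z60 [ 0.5533 -0.2323  0.06  ] z96 [ 0.5495 -0.22    0.096 ]
t3 red [307.5 156.8] [302 155  10   5  24] z60 [ 0.6805 -0.0604  0.06  ] z96 [ 0.6717 -0.055   0.096 ]
t3 red [322.2 200.8] [318 197   9   9  66] z60 [ 0.565 -0.097  0.06 ] z96 [ 0.5607 -0.0901  0.096 ]
pred [ 0.57066502 -0.15700488  0.        ] [ 0.56342272 -0.09744358  0.        ]
```

Both views agree: green is at (0.5715,-0.157), red at (0.565,-0.0975), 60 mm apart. The jar is at (0.549,-0.221), top at 96 mm. I'll tilt the tool 28° about the hinge direction, with the body leaning to the front. By calculation that clears the flap lip by about 11 mm and the jar by about 7 mm.

```bash
python3 -m jog '[[[0.02,-0.003,0,0.0187,-0.162,0,0],[0.03,-0.005,0,0.0187,-0.162,0,0],[0.03,-0.005,-0.01,0.0187,-0.162,0,0],[0.03,-0.005,-0.02,0,0,0,0],[0.011,-0.002,-0.04,0,0,0,0],[0,0,-0.04,0,0,0,0],[0,0,-0.03,0,0,0,0],[0,0,0,0,0,0,0]]]'; python3 - <<'E'
from h import *
from scipy.spatial.transform import Rotation as Ro
s=monitor.get_state();R=Ro.from_euler('xyz',s['ee_rot']).as_matrix();print(R[:,2],R[:,0],s['eef_pos'],s['force'])
for n in('side','top'):
    f=snap(n,n[0]+'4.png')
    im=cv2.cvtColor(f['pixels'],cv2.COLOR_RGB2BGR);x0,y0=(200,160) if n=='side' else (240,120)
    cv2.imwrite('pics/'+n[0]+'4z.png',cv2.resize(im[y0:y0+150,x0:x0+200],None,fx=4,fy=4,interpolation=cv2.INTER_CUBIC))
E
```

```text
t: 6.1
eef_pos: [0.5662, -0.158, 0.1081]
ee_rot: [2.657, 0.002, 1.691]
force: [-0.3, 0.3, -0.6]
width: 0.0002
[ 0.46244314  0.05386617 -0.88501117] [-0.11957255  0.99282335 -0.00205186] [ 0.56616713 -0.15800325  0.10807889] [-0.28965605  0.26075265 -0.64237786]
```

```bash
sleep 0
```

```text
(no output)
```

View pics/s4z.png

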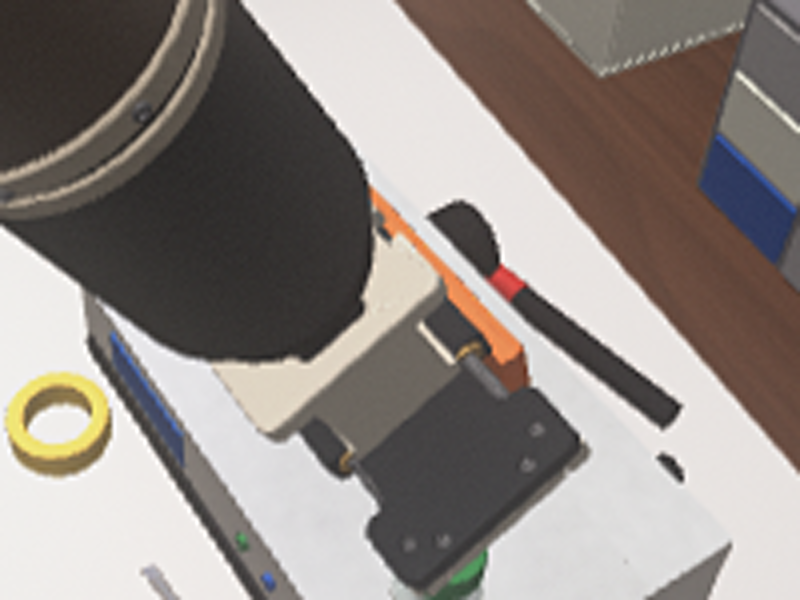

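View pics/t4z.png

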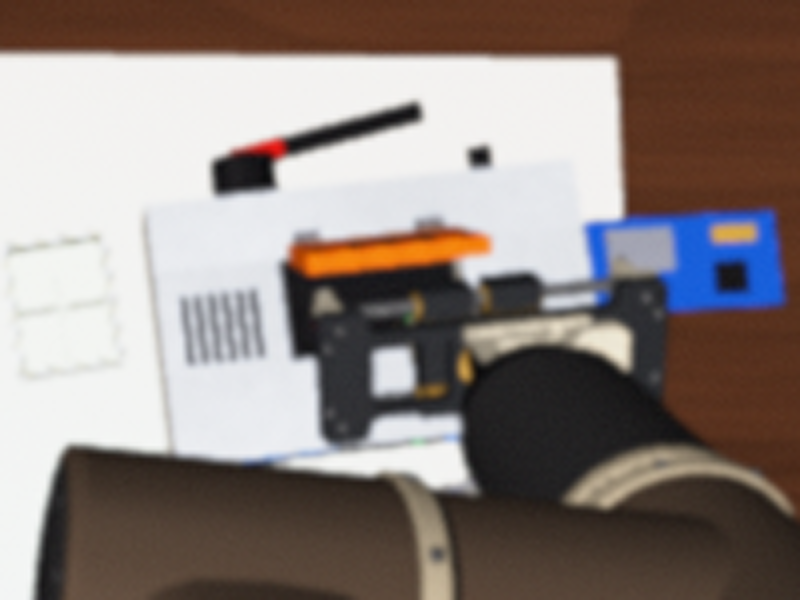

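The hand is clear of the flap, over the green button, and above the jar. Descend in small steps, watching the force.

```bash
python3 -m jog '[[[0.002,0,-0.008,0,0,0,0],[0,0,-0.006,0,0,0,0],[0,0,-0.005,0,0,0,0],[0,0,0,0,0,0,0]]]';python3 -m jog '[[[0,0,-0.003,0,0,0,0],[0,0,0,0,0,0,0]]]';python3 - <<'E'
from h import *
s=monitor.get_state();print(s['eef_pos'],s['force'],s['moment'])
E
```

```text
t: 6.7
eef_pos: [0.5692, -0.158, 0.0912]
ee_rot: [2.653, 0.003, 1.691]
force: [-0.4, -0.5, 0.1]
width: 0.0003
t: 6.95
eef_pos: [0.5694, -0.158, 0.0884]
ee_rot: [2.653, 0.003, 1.691]
force: [-0.1, 1.0, 0.2]
width: 0.0004
[ 0.56936102 -0.15796853  0.08840608] [-0.1468875   1.01199165  0.1752743 ] [-0.1235456   1.41447327 -0.03403598]
```

```bash
python3 -m jog '[[[0,0,-0.003,0,0,0,0],[0,0,0,0,0,0,0]]]';python3 -m jog '[[[0,0,-0.002,0,0,0,0],[0,0,0,0,0,0,0]]]';python3 -m jog '[[[0,0,-0.0015,0,0,0,0],[0,0,0,0,0,0,0]]]'
```

```text
t: 7.2
eef_pos: [0.5697, -0.158, 0.0857]
ee_rot: [2.652, 0.003, 1.691]
force: [-0.5, -0.2, 2.0]
width: 0.0004
t: 7.45
eef_pos: [0.5697, -0.158, 0.0837]
ee_rot: [2.652, 0.003, 1.691]
force: [-0.8, -0.2, 3.7]
width: 0.0003
t: 7.7
eef_pos: [0.5697, -0.158, 0.0822]
ee_rot: [2.652, 0.003, 1.691]
force: [-0.3, -0.9, 3.9]
width: 0.0004
```

Contact began near 0.0866 as expected, so travel is about 4.4 mm. Continue to the stop.

```bash
python3 -m jog '[[[0,0,-0.001,0,0,0,0],[0,0,0,0,0,0,0]]]';python3 -m jog '[[[0,0,-0.001,0,0,0,0],[0,0,0,0,0,0,0],[0,0,0,0,0,0,0]]]'; python3 - <<'E'
from h import *
for n in('side','top'):
    f=snap(n,n[0]+'5.png')
    im=cv2.cvtColor(f['pixels'],cv2.COLOR_RGB2BGR);x0,y0=(200,160) if n=='side' else (240,120)
    cv2.imwrite('pics/'+n[0]+'5z.png',cv2.resize(im[y0:y0+150,x0:x0+200],None,fx=4,fy=4,interpolation=cv2.INTER_CUBIC))
E
```

```text
t: 7.95
eef_pos: [0.5697, -0.158, 0.0812]
ee_rot: [2.652, 0.003, 1.691]
force: [-0.5, 0.4, 5.0]
width: 0.0002
t: 8.32
eef_pos: [0.5698, -0.158, 0.0808]
ee_rot: [2.651, 0.003, 1.691]
force: [-2.8, 0.3, 10.3]
width: 0.0002
```

```bash
sleep 0
```

```text
(no output)
```

View pics/s5z.png

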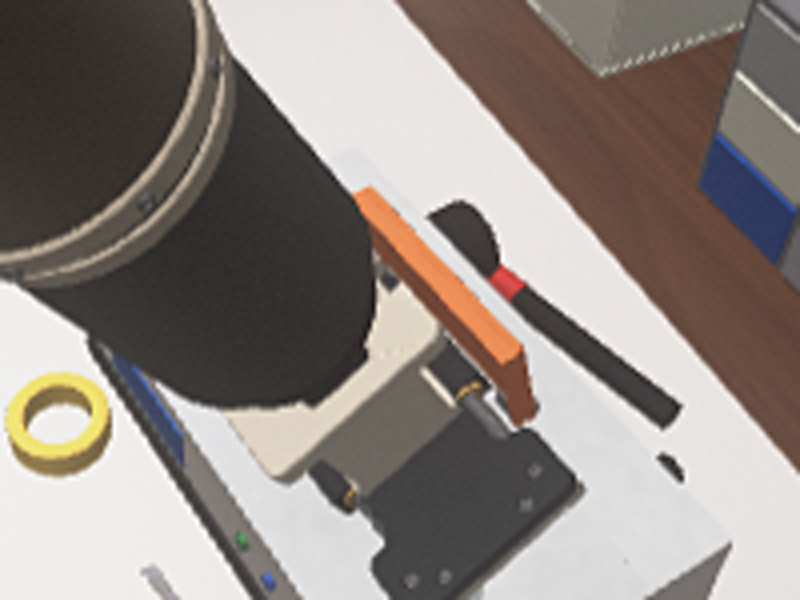

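View pics/t5z.png

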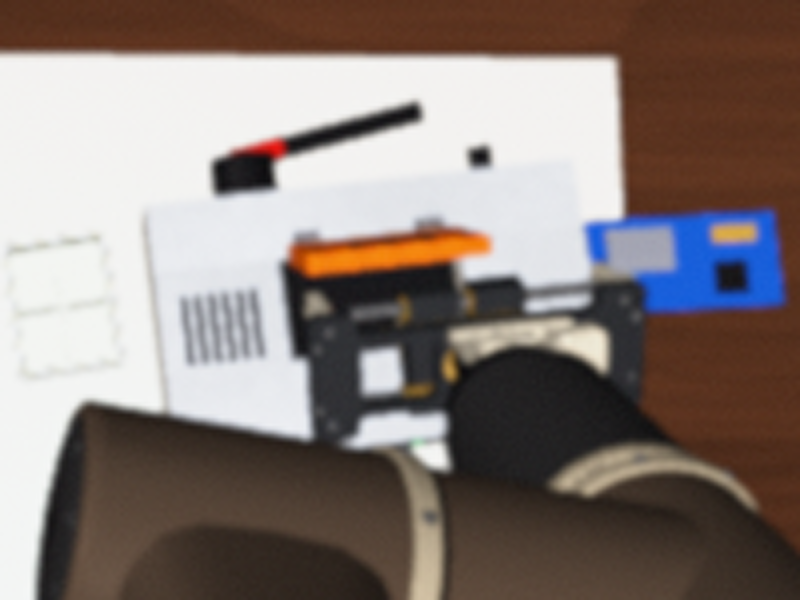

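At the stop: the force jumped from 5 to 10 N at 5.6 mm, and the flap is still open. Lift off, straighten up and look.

```bash
python3 -m jog '[[[0,0,0.03,0,0,0,0],[0,0,0.05,0,0,0,0],[0,0,0.05,0,0,0,0],[0,0,0.04,0,0,0,0],[0,0.01,0,-0.0187,0.162,0,0],[0.02,0.01,0,-0.0187,0.162,0,0],[0.02,0.01,0,-0.0187,0.162,0,0],[0.0216,0.008,0,0,0,0,0],[0,0,0,0,0,0,0]]]'; python3 - <<'E'
from h import *
for n in('side','top'):
    f=snap(n,n[0]+'6.png')
    im=cv2.cvtColor(f['pixels'],cv2.COLOR_RGB2BGR);x0,y0=(200,160) if n=='side' else (240,120)
    cv2.imwrite('pics/'+n[0]+'6z.png',cv2.resize(im[y0:y0+150,x0:x0+200],None,fx=4,fy=4,interpolation=cv2.INTER_CUBIC))
E
```

```text
t: 9.55
eef_pos: [0.6316, -0.1192, 0.2475]
ee_rot: [-3.137, -0.0, 1.692]
force: [-0.8, -0.6, -1.1]
width: 0.0003
```

```bash
sleep 0
```

```text
(no output)
```

View pics/s6z.png

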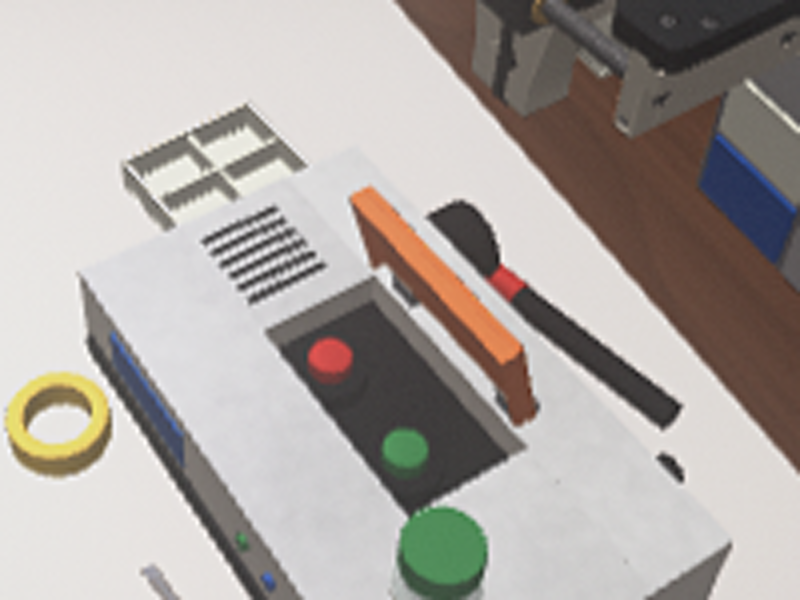

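Both buttons are up, the jar hasn't moved, the flap is open and the hand is behind it. Descend behind the flap and bring the tip up to its outer face.

```bash
python3 -m jog '[[[0,0,-0.05,0,0,0,0],[0,0,-0.0485,0,0,0,0],[0,0,0,0,0,0,0],[-0.006,-0.0007,0,0,0,0,0],[-0.006,-0.0007,0,0,0,0,0],[0,0,0,0,0,0,0]]]'; python3 - <<'E'
from h import *
for n in('side','top'):
    f=snap(n,n[0]+'7.png')
    im=cv2.cvtColor(f['pixels'],cv2.COLOR_RGB2BGR);x0,y0=(200,130) if n=='side' else (240,120)
    cv2.imwrite('pics/'+n[0]+'7z.png',cv2.resize(im[y0:y0+150,x0:x0+200],None,fx=4,fy=4,interpolation=cv2.INTER_CUBIC))
E
```

```text
t: 10.4
eef_pos: [0.6192, -0.1214, 0.1535]
ee_rot: [3.139, 0.0, 1.692]
force: [-0.6, -0.7, -0.9]
width: 0.0009
```

```bash
sleep 0
```

View pics/s7z.png

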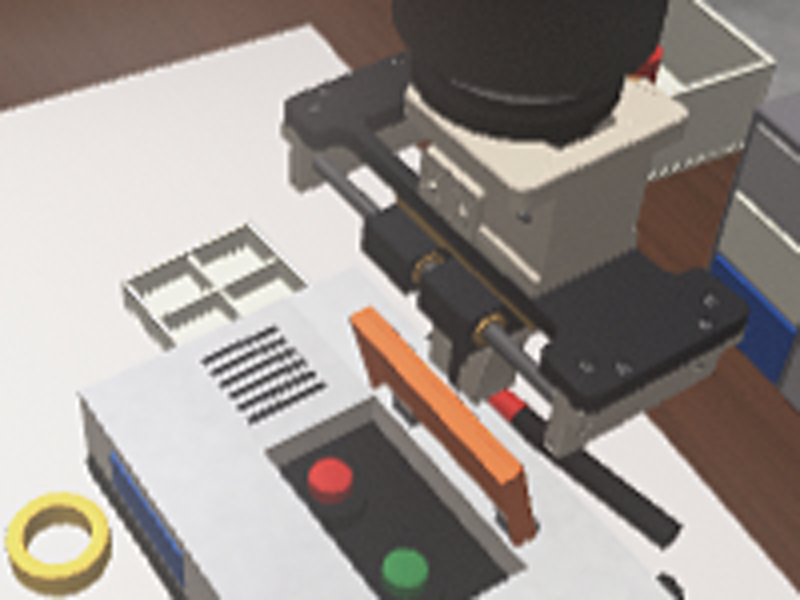

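View pics/t7z.png

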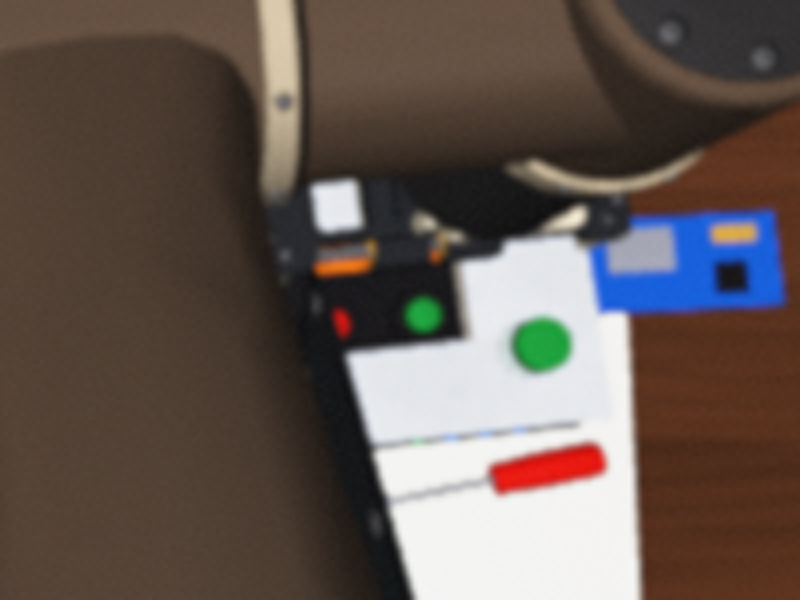

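The fingertips are just behind the flap's outer face, about 3 mm off. Swing it down along the arc about the hinge.

```bash
python3 -m jog '[[[-0.003,-0.0004,-0.004,0,0,0,0],[-0.005,-0.0006,-0.0017,0,0,0,0],[-0.005,-0.0006,-0.0017,0,0,0,0],[-0.0046,-0.0005,-0.0027,0,0,0,0],[-0.0046,-0.0005,-0.0027,0,0,0,0],[-0.0039,-0.0005,-0.0036,0,0,0,0],[-0.0039,-0.0005,-0.0036,0,0,0,0],[-0.0032,-0.0004,-0.0042,0,0,0,0],[-0.0032,-0.0004,-0.0042,0,0,0,0],[0,0,0,0,0,0,0]]]'; python3 - <<'E'
from h import *
for n in('side',):
    f=snap(n,n[0]+'8.png')
    im=cv2.cvtColor(f['pixels'],cv2.COLOR_RGB2BGR);x0,y0=(200,160)
    cv2.imwrite('pics/'+n[0]+'8z.png',cv2.resize(im[y0:y0+150,x0:x0+200],None,fx=4,fy=4,interpolation=cv2.INTER_CUBIC))
E
```

```text
t: 11.75
eef_pos: [0.5821, -0.1258, 0.1227]
ee_rot: [-3.141, -0.0, 1.692]
force: [1.1, 0.1, 1.2]
width: 0.0004
```

```bash
sleep 0
```

```text
(no output)
```

View pics/s8z.png

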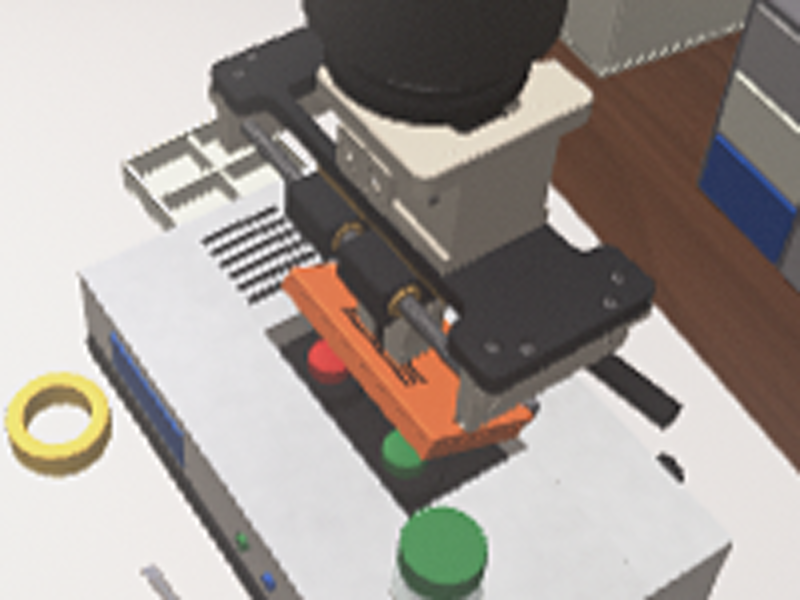

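The flap follows and is about halfway down. Continue to closed, then press in.

```bash
python3 -m jog '[[[-0.0018,-0.0002,-0.0038,0,0,0,0],[-0.0018,-0.0002,-0.0038,0,0,0,0],[-0.0013,-0.0002,-0.005,0,0,0,0],[-0.0013,-0.0002,-0.005,0,0,0,0],[-0.0005,0,-0.005,0,0,0,0],[0,0,-0.003,0,0,0,0],[0,0,-0.003,0,0,0,0],[0,0,0,0,0,0,0],[0,0,0,0,0,0,0]]]'
```

```text
t: 12.92
eef_pos: [0.5759, -0.1267, 0.0947]
ee_rot: [3.141, 0.0, 1.692]
force: [-0.6, 0.2, 4.5]
width: 0.0
```

```bash
python3 -m jog '[[[0,0,-0.002,0,0,0,0],[0,0,-0.0015,0,0,0,0],[0,0,0,0,0,0,0],[0,0,0,0,0,0,0]]]'
```

```text
t: 13.42
eef_pos: [0.5761, -0.1267, 0.0936]
ee_rot: [3.14, 0.001, 1.693]
force: [-9.9, 3.0, 27.1]
width: 0.0007
```

The force rose sharply, so it is at the stop (27 N). Lift straight up and check that it stays shut.

```bash
python3 -m jog '[[[0,0,0.01,0,0,0,0],[0,0,0.03,0,0,0,0],[0,0,0.06,0,0,0,0],[-0.03,0,0.05,0,0,0,0],[-0.05,0,0.02,0,0,0,0],[-0.05,0,0,0,0,0,0],[0,0,0,0,0,0,0],[0,0,0,0,0,0,0],[0,0,0,0,0,0,0],[0,0,0,0,0,0,0],[0,0,0,0,0,0,0],[0,0,0,0,0,0,0]]]'; python3 - <<'E'
from h import *
for n in('side','top'):
    f=snap(n,n[0]+'9.png')
    im=cv2.cvtColor(f['pixels'],cv2.COLOR_RGB2BGR);x0,y0=(200,160) if n=='side' else (240,120)
    cv2.imwrite('pics/'+n[0]+'9z.png',cv2.resize(im[y0:y0+150,x0:x0+200],None,fx=4,fy=4,interpolation=cv2.INTER_CUBIC))
    g=np.load(f'pics/{n[0]}0.npz')['pixels']; hsv=cv2.cvtColor(f['pixels'],cv2.COLOR_RGB2HSV),cv2.cvtColor(g,cv2.COLOR_RGB2HSV)
    for h in hsv:
        m=cv2.inRange(h,(3,120,190),(16,255,255))
        k,l,st,ce=cv2.connectedComponentsWithStats(m)
        print(n,[(st[i].tolist(),ce[i].round(1).tolist()) for i in range(1,k) if st[i,4]>300 and 250<ce[i][0]<370 and 160<ce[i][1]<300])
    d=np.abs(f['pixels'].astype(int)-g).max(2)>40; print('changed px in paper region', d[150:300,200:440].sum())
E
```

```text
t: 14.92
eef_pos: [0.446, -0.1266, 0.2608]
ee_rot: [-3.141, 0.0, 1.692]
force: [-0.1, -0.3, -1.3]
width: 0.0006
side [([270, 225, 63, 56, 1562], [301.0, 252.1])]
side [([270, 225, 63, 56, 1522], [301.1, 252.0])]
changed px in paper region 4885
top [([312, 178, 46, 29, 1046], [334.0, 192.1])]
top [([312, 178, 46, 29, 1043], [334.0, 192.0])]
changed px in paper region 12592
```

```bash
sleep 0
```

```text
(no output)
```

View pics/s9.png

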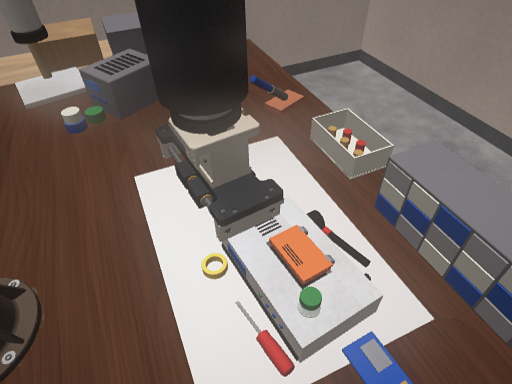

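View pics/t9z.png

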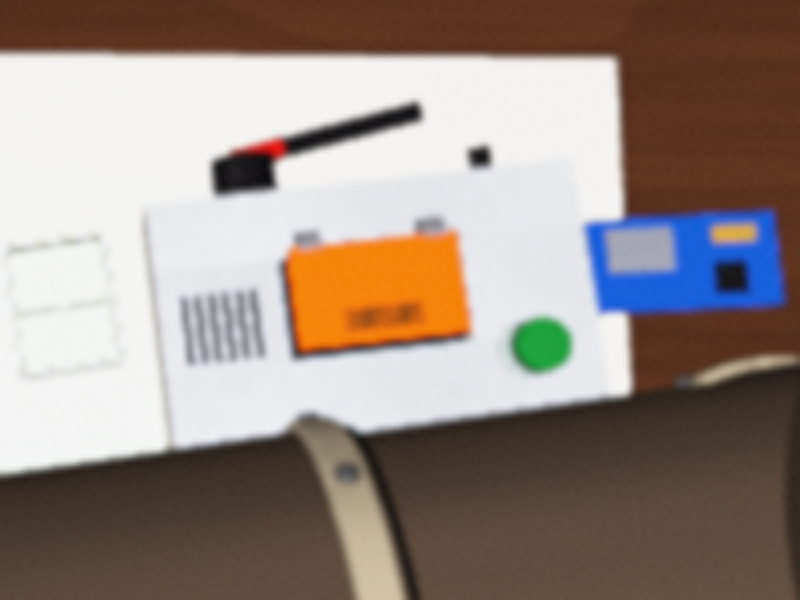

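The flap is level again: its outline and centroid match the first pictures in both views, over 1 s after letting go. The loose things are in place and the hand is clear, so I'm handing in.

```bash
python3 -c "
from station import job_done
print(job_done())"
```

```text
the job is handed in; nothing more can be done
None
```

The job is handed in, with the flap latched shut and the hand clear. It took about 15 s of the 48 s allowed.

- **Flap opened:** I pressed it at the ribs with the shut fingertips to its stop (about 16 N). It sprang fully open, and the camera pictures show it upright.
- **Green button pressed:** I used the tool tilted 28° to stay clear of the open flap and the flux jar. The button travelled its full 5 mm, with the force rising from 5 N to 10 N at the stop. Afterwards both buttons looked up.
- **Flap closed:** I swung it down from behind along its arc and pressed it to its stop. That press peaked higher than needed, at 27 N against the 40 N limit, before I released it.

**Last checks:** About 1.5 s after I let go, the flap's outline and centre matched the first pictures to within 0.1 px in both views. The visible loose things looked unmoved; the arm hid the tape roll and screwdriver in the last top view, but the side view shows them in place. The hand was clear above the unit's front, with about 1 N on the wrist, similar to free-air readings.

**Limits of the checks:** I judged the joint values from pictures and forces, because they can't be read directly. A count of changed pixels against the first pictures told me nothing, since the arm itself was in view. None of the other checks failed or disagreed.

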